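# Load a mould into the wax injector and screw the lift up to the nozzle

## Robot

A 6-joint arm with a two-finger parallel gripper is mounted at the origin on a cart in front of the work surface, level with it; the furniture and walls round the work are solid. World frame = base frame: x ahead of the robot, y to its left, z up, the work surface at z = 0. Lengths are in m, angles in degrees, forces in N, time in s.
With the tool pointing down it reaches from about 0.225 to 0.725 m from the base axis. Payload 3.1 kg.
Tool frame: the origin (TCP) lies midway between the tips of the shut fingers; the grasp point (between the pads) lies env.hold_point_z behind it (env.hold_point_z is the distance from the TCP to the grasp point, in m); z points along the fingers, y is the line along which they close (so a half turn about z gives the same grasp; the last joint's range is limited). The gripper opens to 85 mm and grips with 20 to 120 N. Pads are 22 mm wide; open, the fingers measure 114 mm over their backs; the gripper's body (76 mm by 85 mm) begins 54 mm behind the grasp point. The pads swing forward as they close: fully open they stand 13 mm farther back than shut.
Start: joints at [-80.031, 2.75, 5.684, 92.934, 0, 82.678], TCP at [0.156, -0.501, 0.231] pointing down, gripper open.
Joint ranges: [-166.93, 166.93], [-56.73, 111.36], [-69.38, 81.34], [-121.58, 131.49], [-85.45, 84.26], [-180, 180]. Speed limits (degrees/s): [159.86, 159.86, 180, 180, 180, 180].

## Interface

Orientations are given as a 3x3 rotation matrix whose columns are the frame's x, y, z axes.
In Python, from workcell import env gives the robot as it stands. The module is installed in compiled form; this text tells all that it offers.
- The arm moves only by the tool arm_command, never from a script. Its argument "increments" is a list that holds one entry, the list of rows, each a list of 7 numbers: the turn, a rotation vector about the tool's x, y, z scaled (see below), then the shift along the tool's x, y, z scaled (see below), then the opening, from 0 (shut) to 1 (fully open). A call has 1 to 5 rows; each row is the pose to reach, as a shift and turn from the pose commanded when the call began, along the tool's axes at that moment; what a row does not reach only later rows make up. The controller multiplies each number of a shift by 0.3 m and each number of a turn by 45 degrees. A row lasts 1/10 s, in which the tool goes at most 50 mm and 8.59 degrees, less where a joint would pass 70% of its speed; a pose out of reach is approached as far as the arm can. A call with a number of a shift or a turn outside -1 to 1 is refused whole. A call with a gripper value outside its range is refused whole. The fingers move at their own pace and stop on an object; "grip_force" is the grip in N (left out, the last holds). Time passes only in rows, so rows that repeat a pose let the fingers close. It gives the time, the measured TCP pose, the force, the opening and the grip force at its end, in the units of the state.
- env.observe(): the state, without advancing time (a new reading comes with each control period).
- env.capture(name): name is "scene" or "top"; returns the picture (400x640x3 uint8, red, green, blue); there is no depth.
- env.calibration(name): a dict with "fx", "fy", "cx", "cy" (pixels), "k1" (the pictures are not rectified: a ray, as slopes to the right and down, at radius r is drawn at 1 + k1 r^2 times it, then the intrinsics apply), "pose" (4x4, takes a point from camera to world coordinates). Camera axes: x right, y down, z forward; pixel columns grow to the right and rows downward; lengths in m; the calibration is good to about 2 mm. A picture is of the moment at which its call begins. calibration takes no time and is no camera call.
- env.hand_in(): hands the job in; it is judged then, once.
The state is a dict: "time": time; "joint_pos": joint angles; "joint_vel": joint speeds; "effort": joint torques, N m; "ee_pos": TCP position; "orientation": TCP orientation; "contact_force": force on the tool from outside, world axes, zero at the start; "torque": the same for the moment, N m; "finger_gap": finger opening in m; "gripper_force": force on a finger pad.
Only numpy, scipy, OpenCV 4.12 (cv2) and the standard library are available. Lean on these libraries where they do the work, as an engineer would, in place of code of your own. Each camera call takes 0.05 s, during which the arm holds its last target. There are 200 camera calls.

## Task

Get the wax injector ready for the next casting: stand the orange mould flat on the lift platform with its brass filling bush right under the place where the nozzle comes down, then swing the nozzle arm in to its stop over the platform. Then turn the red knob until the mould just presses on the sprung nozzle: the nozzle should give by a millimetre or two, certainly not more than 4 mm. Leave the other things where they are.

Things in the scene. Friction and masses are not known exactly. Their poses are not given: they have to be found in the camera images.
- injector: wax injector stand, fixed to the table: a grey base 165 x 275 x 12 mm with a round steel column (22 mm across) at its back left corner, a square lift platform in the middle and a knob on its right. Origin on the platform's axis at table height; x points to the back, y to the left (knob at y = -130 mm, column at x = 80, y = 80 mm), z up
- lift_top (a point): centre of the top face of the lift platform, a level aluminium plate 90 x 90 x 8 mm which only moves up and down; its top is 50 mm above the table when the knob reads 0
- lift_knob (a joint): angle of the lift's knob about its vertical axis, 0 to 5.6 rad; grows (and the platform rises, 5 mm per radian) as the knob is turned clockwise seen from above. It stays where it is left and turns easily (under 0.2 N m)
- knob_grip (a point): point on the knob's axis at the height to grip, 86 mm above the table. The grip is an upright red bar 44 mm long (along this point's x), 14 mm thick (along its y), from 64 to 98 mm above the table, on a round black disc 46 mm across; to be pinched across its thickness. It turns with the knob
- swing (a joint): angle of the nozzle arm about the column, 0 to 1.9 rad: 0 = home against its stop, nozzle right over the platform's axis; grows as the arm swings out to the left (clockwise seen from above). Stiff enough to stay where it is left; moving it takes about 1 to 2 N at the handle
- handle (a point): point on the black button handle (24 mm across at its widest, 20 mm tall, on a 12 mm stem) upright on top of the nozzle head, straight over the nozzle's axis, 192 mm above the table; the button reaches from 194 to 215 mm, the stem below it down to 174 mm; the nozzle head below is a steel cylinder 32 mm across (130 to 174 mm). Pinch the stem or button, or push it sideways
- column (a point): point on the vertical axis of the column about which the nozzle arm swings, 152 mm above the table (height of the arm); 113 mm from the nozzle's axis
- nozzle_tip (a point): lower end of the brass nozzle, which is 8 mm across at the tip and points straight down from the arm; 106 mm above the table while nothing pushes it
- nozzle (a joint): how far the sprung nozzle is pushed up into its head, 0 to 0.009 m; 0 = not touched. The spring yields at about 2 N and takes 0.5 N more per mm
- orange_mould_mid (a point): centre of the orange rubber mould, a block 64 mm (x) by 44 mm (y) by 36 mm (z, 18 mm up to the top from here) which stands flat, about 0.2 kg; grasp it across its 44 mm width
- orange_mould_bush (a point): centre of the top face of the orange mould's filling bush, a flat brass disc 22 mm across that stands 2 mm proud of the mould's top, 12 mm off its middle towards its +x end (38 mm above the mould's underside)
- green_mould_mid (a point): green rubber mould, otherwise exactly like the orange one: leave alone. Point at its centre, 18 mm above its underside
- steel_block: dark steel dapping block, 46 mm cube: leave alone. Origin at the centre of its underside
- solder_tin: flat round tin with a green lid, 65 mm across, 21 mm tall: leave alone. Origin at the centre of its underside
- tweezers: steel tweezers lying flat, 14 x 149 x 8 mm, long along their y: leave alone. Origin at the centre of the underside
- flux_jar: small glass jar with a black lid, 51 mm across, 54 mm tall: leave alone. Origin at the centre of its underside
- wax_pen: purple pen-shaped wax tool lying flat, 15 x 160 x 15 mm, long along its y: leave alone. Origin at the centre of the underside

How it is judged (in metres and radians):
On the way, in this order (a step that is already met when the one before it is completed fails the run):
1. the orange mould stands flat on the lift platform with its bush within 10 mm of the platform's axis, let go (z of orange_mould_mid in the frame of lift_top between 0.015 and 0.021 m and angle between orange_mould_mid's own z axis and vertical below 0.08 rad and horizontal distance between orange_mould_bush and lift_top below 0.01 m and contact force between orange_mould and the fingers below 0.1 N and linear speed of orange_mould below 0.02 m/s), for 0.2 s.
2. the nozzle arm is swung home over the mould (value of joint swing below 0.05 rad), for 0.2 s.
3. the lift is screwed up until the mould pushes the nozzle (value of joint nozzle above 0.0004 m), for 0.2 s.
At the end, for the whole second after the job is handed in: the orange mould stands flat and still on the lift platform (within 0.08 rad of level); the nozzle arm is home (within 0.05 rad of its stop) with the nozzle's axis within 8 mm of the middle of the bush; the mould presses on the nozzle, which is pushed up by 0.4 to 4 mm (z of orange_mould_mid in the frame of lift_top between 0.015 and 0.021 m and angle between orange_mould_mid's own z axis and vertical below 0.08 rad and horizontal distance between orange_mould_bush and nozzle_tip below 0.008 m and value of joint swing below 0.05 rad and value of joint nozzle between 0.0004 and 0.004 m and linear speed of orange_mould below 0.01 m/s); the robot touches nothing.
It fails at once if the nozzle is driven more than 6 mm into its head (value of joint nozzle above 0.006 m).
It fails at once if another loose thing (green mould, steel block, tin, tweezers, jar, wax pen) is moved more than 30 mm (distance of any of green_mould_mid, steel_block, solder_tin, tweezers, flux_jar, wax_pen from where it was at the start of the episode above 0.03 m).
It also fails if it takes over 72 s, if anything falls off the work surface, if the arm or the gripper's body presses on something with over 40 N, if the wrist force passes 120 N, or if a joint passes its speed limit or range.

## Working session

There is one attempt and no reset: what is moved stays moved. The work goes in short steps, Python scripts to look and compute and a tool call to move; the robot and the scene stay as the last step left them, time stands still between calls to the robot, and variables do not carry over. Pictures are saved under pics/ and viewed, at most 11 in all, crops included, and the job is handed in when it is done.

Besides the shell and the picture viewer there is one more tool, called after "Emit:" as name(argument=value, ...), one argument or row to a line, values as JSON. arm_command: Moves the arm, as the interface text tells. Shifts and turns lie within -1 to 1; 1 stands for 0.3 m of shift or 45 degrees of turn. Its arguments: {"type":"object","properties":{"increments":{"type":"array","items":{"type":"array","items":{"type":"array","items":{"type":"number"}}}},"grip_force":{"type":"number"}},"required":["increments"]}

```bash
mkdir -p pics
cat > h.py <<'E'
import numpy as np, cv2
from workcell import env
def snap(cam,name):
    im=env.capture(cam); cv2.imwrite(f'pics/{name}.png',im[:,:,::-1]); return im
def ray(cam,u,v):
    c=env.calibration(cam); K=np.array([[c['fx'],0,c['cx']],[0,c['fy'],c['cy']],[0,0,1.]])
    p=cv2.undistortPoints(np.array([[[u,v]]],float),K,np.array([c['k1'],0,0,0.]))[0,0]
    T=np.array(c['pose']); return T[:3,3],T[:3,:3]@np.array([p[0],p[1],1])
def onz(cam,u,v,z):
    o,d=ray(cam,u,v); return o+d*(z-o[2])/d[2]
def proj(cam,P):
    c=env.calibration(cam); T=np.array(c['pose']); q=T[:3,:3].T@(np.array(P)-T[:3,3]); a=q[:2]/q[2]; a=a*(1+c['k1']*a@a)
    return np.array([c['fx']*a[0]+c['cx'],c['fy']*a[1]+c['cy']])
E
python3 - <<'E'
from h import *
for c in('scene','top'):
    snap(c,c+'0'); k=env.calibration(c); print(c,k['fx'],k['k1'],np.round(k['pose'],3).tolist())
s=env.observe(); print(s); print(env.hold_point_z)
E
```

```text
scene 459.0857195582746 -0.06789409465280098 [[-0.777, -0.29, 0.559, -0.097], [-0.629, 0.391, -0.672, 0.783], [-0.024, -0.874, -0.486, 0.727], [0.0, 0.0, 0.0, 1.0]]
top 442.92094536428283 -0.12227293504020635 [[0.003, -0.985, 0.174, 0.323], [-1.0, -0.0, 0.017, -0.028], [-0.017, -0.174, -0.985, 1.397], [0.0, 0.0, 0.0, 1.0]]
{'time': 0.1, 'joint_pos': array([-8.00297759e+01,  2.78992824e+00,  5.59720359e+00,  9.29316887e+01,
       -2.67101953e-04,  8.26779311e+01]), 'joint_vel': array([-0.05662974, -0.09069411,  0.27850747,  0.06151837, -0.09816904,
        0.04142827]), 'effort': array([ 2.97916828e-03, -3.39851081e+01,  3.20936108e+01,  1.58332300e-02,
       -1.29860236e-04, -5.31623684e-06]), 'ee_pos': array([ 0.1559461 , -0.50071773,  0.23019295]), 'orientation': array([[ 9.54800842e-01,  2.97246039e-01, -3.80543314e-04],
       [ 2.97246158e-01, -9.54798487e-01,  2.13782064e-03],
       [ 2.72116537e-04, -2.15430799e-03, -9.99997642e-01]]), 'contact_force': array([ 0.51457424, -0.07779012,  0.23571452]), 'torque': array([-0.06248093, -0.03154384, -0.00337994]), 'gripper_force': 0.0, 'finger_gap': 0.08530383284260754}
0.0187
```

View pics/scene0.png

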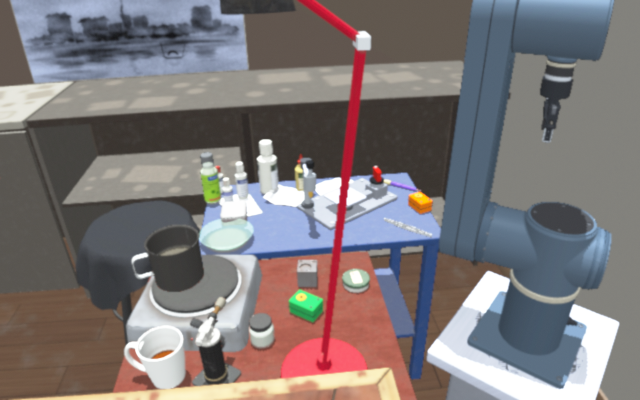

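View pics/top0.png

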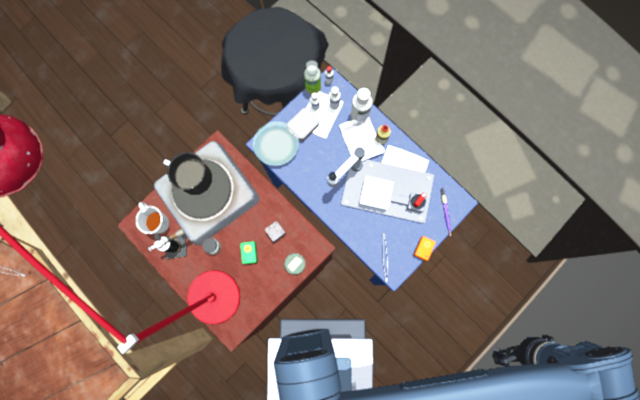

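The top view shows the injector base at about (388,190), with the knob at (417,201) and the nozzle head swung out at (333,178). The orange mould is at (425,248), the tweezers at (385,257), the pen at (446,210), and the green mould at (248,252) on the other table.

Run:
```python
from h import *
t=cv2.imread('pics/top0.png'); s=cv2.imread('pics/scene0.png')
a=cv2.resize(t[140:270,320:480],None,fx=4.5,fy=4.5,interpolation=cv2.INTER_CUBIC)
cv2.imwrite('pics/topc.png',a)
b=cv2.resize(s[145:245,290:450],None,fx=5,fy=5,interpolation=cv2.INTER_CUBIC)
cv2.imwrite('pics/scenec.png',b)
for n,im,(y0,y1,x0,x1) in(('top',t,(140,280,320,480)),('scene',s,(145,245,290,450))):
    hsv=cv2.cvtColor(im,cv2.COLOR_BGR2HSV); 
    m=cv2.inRange(hsv,(8,160,120),(28,255,255)); z=m*0; z[y0:y1,x0:x1]=m[y0:y1,x0:x1]
    for c in cv2.findContours(z,0,2)[0]:
        if cv2.contourArea(c)>20: print(n,'orange',cv2.contourArea(c),cv2.minAreaRect(c))
    m=cv2.inRange(hsv,(0,160,100),(6,255,255))|cv2.inRange(hsv,(174,160,100),(180,255,255)); z=m*0; z[y0:y1,x0:x1]=m[y0:y1,x0:x1]
    for c in cv2.findContours(z,0,2)[0]:
        if cv2.contourArea(c)>10: print(n,'red',cv2.contourArea(c),cv2.minAreaRect(c))
```

```text
top orange 267.0 ((424.5000305175781, 249.0), (16.099689483642578, 20.124608993530273), 26.56505012512207)
top red 44.5 ((418.4400329589844, 201.0800018310547), (5.200000286102295, 11.600000381469727), 36.869895935058594)
scene orange 299.0 ((420.0, 202.0), (20.0, 22.0), 90.0)
scene red 78.0 ((377.0, 174.0), (8.0, 14.0), 0.0)
scene red 666.5 ((342.8385009765625, 194.29232788085938), (10.418916702270508, 100.59217071533203), 7.125016689300537)
```

View pics/topc.png

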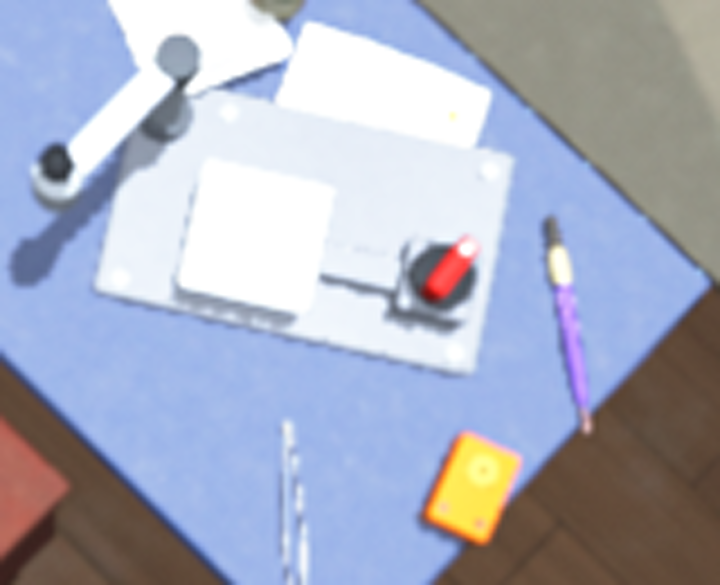

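View pics/scenec.png

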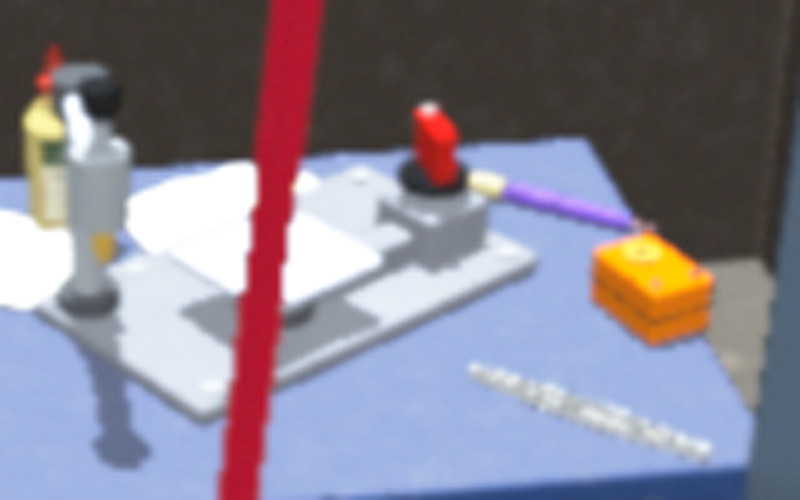

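The crops show the platform top with corners at about (203,158), (335,185), (308,312) and (178,290). The knob bar runs from (432,295) to (470,245). The bush is at (483,470) and the mould top's corners are (463,431), (522,462), (487,545) and (425,512). The arm is swung out, with its button at (55,162).

Run:
```python
from h import *
f=lambda p,z:onz('top',320+(p[0]+.5)/4.5-.5,140+(p[1]+.5)/4.5-.5,z)
g=lambda p,z:onz('scene',290+(p[0]+.5)/5-.5,145+(p[1]+.5)/5-.5,z)
def show(n,ps,z,f=f): 
    q=np.array([f(p,z) for p in ps]); print(n,np.round(q[:,:2],4).tolist(),'mean',np.round(q.mean(0)[:2],4), 'ang of 0->1',np.round(np.degrees(np.arctan2(*(q[1]-q[0])[1::-1])),1), 'len',np.round(np.linalg.norm(np.diff(q,axis=0),axis=1),4))
show('plat',[(203,158),(335,185),(308,312),(178,290)],.05)
show('base',[(513,157),(473,373),(95,290)],.012)
show('screws',[(230,110),(490,170),(455,352),(120,277)],.012)
show('knobtop',[(432,295),(470,245)],.098)
show('knobdisc',[(409,275),(477,272)],.064)
show('column',[(178,55),(179,50)],.165)
show('button',[(55,162),(57,164)],.215)
show('mould',[(463,431),(522,462),(487,545),(425,512)],.036)
show('bush',[(483,470),(484,471)],.038)
show('mouldS',[(645,234),(714,268),(655,308),(597,260)],.036,g)
show('bushS',[(645,249),(646,250)],.038,g)
show('platS back R, front R..',[(380,255),(295,303)],.05,g)
show('knobtopS',[(428,107),(447,122)],.098,g)
show('buttonS',[(100,85),(101,86)],.215,g)
show('tweez',[(287,420),(300,600)],.008); show('pen',[(550,218),(588,432)],.015)
print(proj('top',[.3,-.3,0.036]))
```

```text
plat [[0.6543, -0.1389], [0.6352, -0.2303], [0.5459, -0.2094], [0.5612, -0.1204]] mean [ 0.5992 -0.1748] ang of 0->1 -101.8 len [0.0934 0.0917 0.0903]
base [[0.6649, -0.365], [0.5088, -0.3301], [0.5679, -0.0645]] mean [ 0.5805 -0.2532] ang of 0->1 167.4 len [0.16   0.2721]
screws [[0.6992, -0.162], [0.6553, -0.3479], [0.5237, -0.3178], [0.5773, -0.0822]] mean [ 0.6138 -0.2275] ang of 0->1 -103.3 len [0.191  0.135  0.2417]
knobtop [[0.5494, -0.2858], [0.5832, -0.3125]] mean [ 0.5663 -0.2991] ang of 0->1 -38.3 len [0.0431]
knobdisc [[0.5692, -0.2772], [0.5713, -0.324]] mean [ 0.5702 -0.3006] ang of 0->1 -87.4 len [0.0469]
column [[0.694, -0.1145], [0.6974, -0.1152]] mean [ 0.6957 -0.1149] ang of 0->1 -11.6 len [0.0034]
button [[0.6112, -0.0352], [0.6099, -0.0364]] mean [ 0.6106 -0.0358] ang of 0->1 -135.8 len [0.0017]
mould [[0.4654, -0.3165], [0.4439, -0.3568], [0.3873, -0.3307], [0.4099, -0.2886]] mean [ 0.4266 -0.3231] ang of 0->1 -118.1 len [0.0456 0.0624 0.0477]
bush [[0.4383, -0.3291], [0.4376, -0.3297]] mean [ 0.438  -0.3294] ang of 0->1 -135.8 len [0.001]
mouldS [[0.446, -0.3521], [0.3932, -0.3395], [0.3994, -0.2772], [0.4538, -0.3064]] mean [ 0.4231 -0.3188] ang of 0->1 166.6 len [0.0543 0.0626 0.0617]
bushS [[0.4356, -0.3323], [0.4345, -0.3315]] mean [ 0.435  -0.3319] ang of 0->1 145.6 len [0.0013]
platS back R, front R.. [[0.5483, -0.2132], [0.5563, -0.1382]] mean [ 0.5523 -0.1757] ang of 0->1 83.9 len [0.0754]
knobtopS [[0.5818, -0.3142], [0.5611, -0.3035]] mean [ 0.5714 -0.3089] ang of 0->1 152.6 len [0.0233]
buttonS [[0.6058, -0.0317], [0.6046, -0.0311]] mean [ 0.6052 -0.0314] ang of 0->1 152.6 len [0.0013]
tweez [[0.4763, -0.1987], [0.3512, -0.2055]] mean [ 0.4137 -0.2021] ang of 0->1 -176.9 len [0.1253]
pen [[0.6196, -0.389], [0.4666, -0.4094]] mean [ 0.5431 -0.3992] ang of 0->1 -172.4 len [0.1543]
[418.66267513 289.54026901]
```

Emit:
arm_command(
  increments=[
    [[0,0,-0.95,0.75,-0.22,0,1],[0,0,-0.95,0.75,-0.22,0,1],[0,0,-0.95,0.75,-0.22,0,1],[0,0,-0.95,0.75,-0.22,0,1],[0,0,-0.95,0.75,-0.22,0,1]],
  ],
)

```text
time: 0.6
ee_pos: [0.3532, -0.3691, 0.2308]
orientation: [[0.492, 0.87, 0.0], [0.87, -0.492, 0.001], [0.001, -0.001, -1.0]]
contact_force: [0.9, 0.1, -0.2]
finger_gap: 0.0852
gripper_force: 0.0
```

Emit:
arm_command(
  increments=[
    [[0,0,-0.95,0,0,0,1],[0,0,-0.95,0,0,0,1],[0,0,-0.95,0,0,0,1],[0,0,-0.95,0,0,0,1],[0,0,-0.95,0,0,0,1]],
  ],
)

```text
time: 1.1
ee_pos: [0.3511, -0.371, 0.2306]
orientation: [[-0.228, 0.974, -0.001], [0.974, 0.228, 0.001], [0.001, -0.001, -1.0]]
contact_force: [0.5, -0.4, -0.4]
finger_gap: 0.0853
gripper_force: 0.0
```

Emit:
arm_command(
  increments=[
    [[0,0,-0.95,0,0,0,1],[0,0,-0.95,0,0,0,1],[0,0,-0.95,0,0,0,1],[0,0,-0.95,0,0,0,1],[0,0,-0.95,0,0,0,1]],
  ],
)

```text
time: 1.6
ee_pos: [0.351, -0.3711, 0.2306]
orientation: [[-0.828, 0.561, -0.001], [0.561, 0.828, 0.001], [0.001, 0.0, -1.0]]
contact_force: [0.2, -0.4, -0.0]
finger_gap: 0.0854
gripper_force: 0.0
```

```bash
cat >> h.py <<'E'
from scipy.spatial.transform import Rotation as Rr
def go(P,yaw):
    """numbers (turn, shift) from the measured pose to TCP P, tool down with y axis at yaw deg"""
    s=env.observe(); R=np.array(s['orientation']); p=np.array(s['ee_pos'])
    y=np.array([np.cos(np.radians(yaw)),np.sin(np.radians(yaw)),0]); z=np.array([0,0,-1.]); T=np.c_[np.cross(y,z),y,z]
    rv=Rr.from_matrix(R.T@T).as_rotvec(degrees=True)/45; sh=R.T@(np.array(P)-p)/.3
    print('pos',p.round(4),'yaw_y',np.degrees(np.arctan2(R[1,1],R[0,1])).round(1),'tilt',R[2,2].round(4),'j',s['joint_pos'].round(0),'gap',s['finger_gap'].round(4),'F',s['contact_force'].round(1),'t',round(s['time'],2))
    print(' turn',rv.round(3),'shift',sh.round(3))
E
python3 -c "
from h import *
go([.426,-.324,.1],63.5)"
```

```text
Traceback (most recent call last):
  File "h.py", line 20, in go
    print('pos',p.round(4),'yaw_y',np.degrees(np.arctan2(R[1,1],R[0,1])).round(1),'tilt',R[2,2].round(4),'j',s['joint_pos'].round(0),'gap',s['finger_gap'].round(4),'F',s['contact_force'].round(1),'t',round(s['time'],2))
                                                                                                                                           ^^^^^^^^^^^^^^^^^^^^^
AttributeError: 'float' object has no attribute 'round'
```

```bash
sed -i "s/s\['finger_gap'\].round(4)/round(s['finger_gap'],4)/" h.py; python3 -c "
from h import *
go([.426,-.324,.1],63.5)"
```

```text
pos [ 0.351  -0.3711  0.2306] yaw_y 55.9 tilt -1.0 j [-54.   1.   4.  93.  -0. -20.] gap 0.0854 F [ 0.2 -0.4 -0. ] t 1.6
 turn [ 0.001 -0.002 -0.169] shift [-0.12   0.27   0.435]
```

Emit:
arm_command(
  increments=[
    [[0,0,-0.17,-0.12,0.27,0.435,1],[0,0,-0.17,-0.12,0.27,0.435,1],[0,0,-0.17,-0.12,0.27,0.435,1],[0,0,-0.17,-0.12,0.27,0.435,1],[0,0,-0.17,-0.12,0.27,0.435,1]],
  ],
)

```text
time: 2.1
ee_pos: [0.4256, -0.323, 0.0982]
orientation: [[-0.893, 0.449, -0.004], [0.449, 0.893, 0.004], [0.006, 0.001, -1.0]]
contact_force: [0.3, -1.5, 0.4]
finger_gap: 0.0855
gripper_force: 0.0
```

```bash
python3 -c "
from h import *
go([.426,-.324,.007],63.5)
for c in ('top','scene'):
    im=snap(c,c+'1'); u,v=proj(c,[.426,-.324,.05]).astype(int); cv2.imwrite(f'pics/{c}1c.png',cv2.resize(im[v-45:v+45,u-50:u+50,::-1],None,fx=4,fy=4,interpolation=2))
a=cv2.imread('pics/top1c.png');b=cv2.imread('pics/scene1c.png');cv2.imwrite('pics/both1.png',np.hstack([a,b]))"
```

```text
pos [ 0.4256 -0.323   0.0982] yaw_y 63.3 tilt -1.0 j [-44.   5.  -7.  78.  -0. -18.] gap 0.0855 F [ 0.3 -1.5  0.4] t 2.1
 turn [ 0.002 -0.007 -0.005] shift [-0.004 -0.003  0.304]
```

View pics/both1.png

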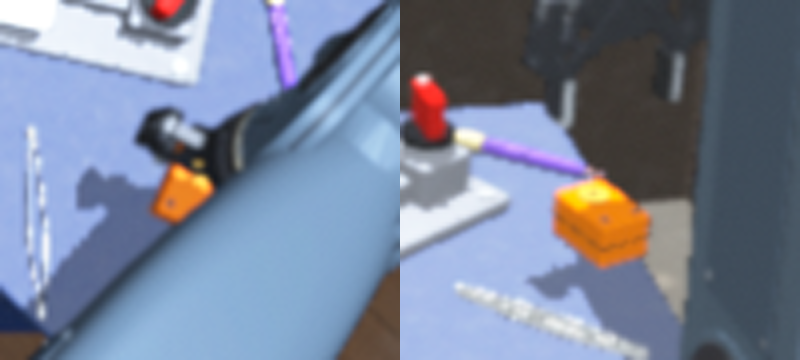

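```bash
python3 -c "
from h import *
u0,v0=proj('scene',[.426,-.324,.05]).astype(int)
y=np.array([.449,.893,0]);p=np.array([.4256,-.323,.111])
for P in (p+y*.043,p-y*.043,[.426,-.324,.036],[.4367,-.3294,.038]): 
    q=(proj('scene',P)-[u0-50,v0-45])*4; print(q+[400,0])"
```

```text
[559.55173746 123.88318526]
[656.86938226  99.61760682]
[600.33181508 200.0523179 ]
[591.25941627 190.66618432]
```

In the scene half of the picture the fingertips are at (568,120) and (672,95), either side of the mould, whose bush is at (598,190). This matches the predictions to within a few mm, so I'm descending.

Emit:
arm_command(
  increments=[
    [[0,-0.005,0,-0.003,-0.003,0.15,1],[0,-0.005,0,-0.003,-0.003,0.22,1],[0,-0.005,0,-0.003,-0.003,0.27,1],[0,-0.005,0,-0.003,-0.003,0.3,1],[0,-0.005,0,-0.003,-0.003,0.3,1]],
  ],
)

```text
time: 2.7
ee_pos: [0.4269, -0.3267, 0.011]
orientation: [[-0.892, 0.452, 0.004], [0.452, 0.892, -0.002], [-0.004, -0.0, -1.0]]
contact_force: [-0.2, 0.4, 0.4]
finger_gap: 0.0855
gripper_force: 0.0
```

Emit:
arm_command(
  increments=[
    [[0,0,0,0,0,0,0],[0,0,0,0,0,0,0],[0,0,0,0,0,0,0],[0,0,0,0,0,0,0],[0,0,0,0,0,0,0]],
  ],
  grip_force=40,
)

```text
time: 3.2
ee_pos: [0.4283, -0.327, 0.0124]
orientation: [[-0.893, 0.451, 0.006], [0.451, 0.893, -0.004], [-0.007, -0.001, -1.0]]
contact_force: [0.8, -0.9, 6.3]
finger_gap: 0.0435
gripper_force: 44.0
```

Emit:
arm_command(
  increments=[
    [[0,0,0,0,0,0,0],[0,0,0,0,0,0,0],[0,0,0,0,0,0,0],[0,0,0,0,0,0,0],[0,0,0,0,0,0,0]],
  ],
)

```text
time: 3.7
ee_pos: [0.4283, -0.327, 0.0125]
orientation: [[-0.893, 0.451, 0.006], [0.451, 0.893, -0.004], [-0.007, -0.001, -1.0]]
contact_force: [-0.3, 0.7, 6.2]
finger_gap: 0.0433
gripper_force: 44.0
```

```bash
python3 -c "
from h import *
go([.426,-.324,.15],63.5)"
```

```text
pos [ 0.4283 -0.327   0.0125] yaw_y 63.2 tilt -1.0 j [-45.   8. -14.  68.   0. -18.] gap 0.0433 F [-0.3  0.7  6.2] t 3.7
 turn [-0.001  0.009 -0.007] shift [ 0.008  0.005 -0.459]
```

Emit:
arm_command(
  increments=[
    [[0,0,0,0,0,-0.1,0],[0,0,0,0,0,-0.25,0],[0,0,0,0,0,-0.4,0],[0,0,0,0,0,-0.45,0],[0,0,0,0,0,-0.45,0]],
  ],
)

```text
time: 4.2
ee_pos: [0.4281, -0.3274, 0.1487]
orientation: [[-0.892, 0.451, 0.008], [0.451, 0.893, -0.006], [-0.009, -0.002, -1.0]]
contact_force: [-0.0, -0.9, -2.7]
finger_gap: 0.0433
gripper_force: 43.3
```

```bash
python3 -c "
from h import *
go([.5897,-.1727,.15],77.5)
im=snap('scene','s2'); p=env.observe()['ee_pos']
hsv=cv2.cvtColor(im[:,:,::-1].copy(),cv2.COLOR_BGR2HSV); m=cv2.inRange(hsv,(8,160,120),(28,255,255)); m[:120]=0;m[240:]=0;m[:,:330]=0;m[:,480:]=0
u,v=proj('scene',p).astype(int); cv2.imwrite('pics/s2c.png',cv2.resize(im[v-40:v+50,u-50:u+50,::-1],None,fx=5,fy=5,interpolation=2)); print(u-50,v-40)"
```

```text
pos [ 0.4281 -0.3274  0.1487] yaw_y 63.2 tilt -1.0 j [-45.   4.  -2.  83.   0. -18.] gap 0.0433 F [-0.  -0.9 -2.7] t 4.2
 turn [-0.004  0.012 -0.318] shift [-0.248  0.703 -0.004]
373 123
```

View pics/s2c.png

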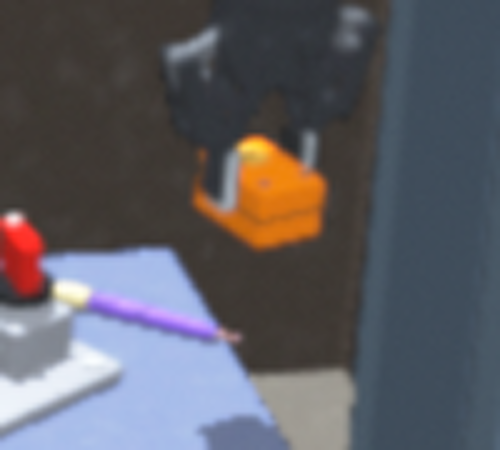

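The mould is held level, with the bush at (255,150) in the crop just behind the fingers. Next I move above the platform.

Emit:
arm_command(
  increments=[
    [[0,0.012,-0.32,-0.248,0.703,0,0],[0,0.012,-0.32,-0.248,0.703,0,0],[0,0.012,-0.32,-0.248,0.703,0,0],[0,0.012,-0.32,-0.248,0.703,0,0],[0,0.012,-0.32,-0.248,0.703,0,0]],
  ],
)

```text
time: 4.75
ee_pos: [0.5885, -0.167, 0.1412]
orientation: [[-0.977, 0.211, -0.011], [0.211, 0.977, 0.005], [0.012, 0.003, -1.0]]
contact_force: [-0.9, -0.9, -1.7]
finger_gap: 0.0431
gripper_force: 43.2
```

Emit:
arm_command(
  increments=[
    [[0,0,0,0,0,0.1,0],[0,0,0,0,0,0.15,0],[0,0,0,0,0,0.2,0],[0,0,0,0,0,0.2,0],[0,0,0,0,0,0.2,0]],
  ],
)

```text
time: 5.25
ee_pos: [0.5868, -0.1716, 0.0851]
orientation: [[-0.976, 0.216, -0.007], [0.216, 0.976, 0.002], [0.008, 0.001, -1.0]]
contact_force: [-0.5, 0.1, -1.2]
finger_gap: 0.0432
gripper_force: 43.1
```

```bash
python3 -c "
from h import *
go([.5897,-.1727,.0645],77.5)
im=snap('scene','s3'); im2=snap('top','t3')
a=cv2.resize(im[130:230,290:410,::-1],None,fx=3.3,fy=3.3,interpolation=2);b=cv2.resize(im2[140:240,320:440,::-1],None,fx=3.3,fy=3.3,interpolation=2)
cv2.imwrite('pics/b3.png',np.hstack([a,b]))"
```

```text
pos [ 0.5868 -0.1716  0.0851] yaw_y 77.5 tilt -1.0 j [-23.  17.   5.  79.  -0. -10.] gap 0.0432 F [-0.5  0.1 -1.2] t 5.25
 turn [ 0.001 -0.01   0.   ] shift [-0.011 -0.002  0.069]
```

View pics/b3.png

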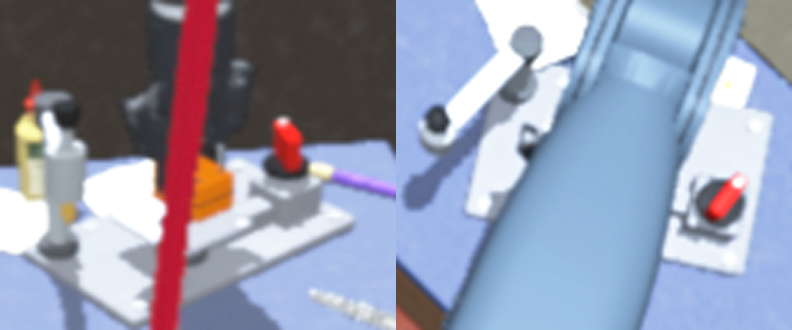

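The mould, at (195,185) in the scene half, hangs over the platform. The knob and swing arm are undisturbed, so I lower gently.

Emit:
arm_command(
  increments=[
    [[0,-0.01,0,-0.01,-0.002,0.02,0],[0,-0.01,0,-0.01,-0.002,0.035,0],[0,-0.01,0,-0.01,-0.002,0.05,0],[0,-0.01,0,-0.01,-0.002,0.055,0],[0,-0.01,0,-0.01,-0.002,0.055,0]],
  ],
)

```text
time: 5.85
ee_pos: [0.5902, -0.1722, 0.0689]
orientation: [[-0.977, 0.215, 0.001], [0.215, 0.977, 0.0], [-0.001, 0.0, -1.0]]
contact_force: [-0.4, 0.4, -2.4]
finger_gap: 0.0434
gripper_force: 43.2
```

Emit:
arm_command(
  increments=[
    [[0,0,0,0,0,0.003,0],[0,0,0,0,0,0.006,0],[0,0,0,0,0,0.006,0]],
  ],
)

```text
time: 6.15
ee_pos: [0.5906, -0.1723, 0.0678]
orientation: [[-0.977, 0.215, 0.002], [0.215, 0.977, -0.0], [-0.002, 0.0, -1.0]]
contact_force: [-1.0, 0.4, -1.3]
finger_gap: 0.0431
gripper_force: 43.2
```

Emit:
arm_command(
  increments=[
    [[0,0,0,0,0,0.003,0],[0,0,0,0,0,0.006,0],[0,0,0,0,0,0.006,0]],
  ],
)

```text
time: 6.45
ee_pos: [0.5905, -0.1723, 0.0658]
orientation: [[-0.977, 0.215, 0.002], [0.215, 0.977, -0.0], [-0.002, 0.0, -1.0]]
contact_force: [0.7, 0.2, -1.8]
finger_gap: 0.0429
gripper_force: 43.2
```

Emit:
arm_command(
  increments=[
    [[0,0,0,0,0,0.002,0],[0,0,0,0,0,0.004,0],[0,0,0,0,0,0.004,0],[0,0,0,0,0,0.004,0]],
  ],
)

```text
time: 6.85
ee_pos: [0.5907, -0.1724, 0.0648]
orientation: [[-0.977, 0.215, 0.002], [0.215, 0.977, -0.0], [-0.002, 0.0, -1.0]]
contact_force: [0.4, -0.1, -1.1]
finger_gap: 0.0432
gripper_force: 43.3
```

Emit:
arm_command(
  increments=[
    [[0,0,0,0,0,0.002,0],[0,0,0,0,0,0.004,0],[0,0,0,0,0,0.004,0],[0,0,0,0,0,0.004,0]],
  ],
)

```text
time: 7.25
ee_pos: [0.5906, -0.1724, 0.0647]
orientation: [[-0.977, 0.215, 0.003], [0.215, 0.977, -0.001], [-0.003, 0.0, -1.0]]
contact_force: [-3.0, 0.3, 5.0]
finger_gap: 0.0436
gripper_force: 44.0
```

Contact at TCP z 0.0647 puts the platform at about 52.2 mm, so the knob reads about 0.44 rad, matching the bar angle. I release the mould and retreat.

Emit:
arm_command(
  increments=[
    [[0,0,0,0,0,-0.004,0.6],[0,0,0,0,0,-0.004,0.8],[0,0,0,0,0,-0.004,1],[0,0,0,0,0,-0.004,1],[0,0,0,0,0,-0.004,1]],
  ],
)

```text
time: 7.75
ee_pos: [0.5906, -0.1724, 0.0645]
orientation: [[-0.977, 0.215, 0.002], [0.215, 0.977, -0.0], [-0.002, 0.0, -1.0]]
contact_force: [-0.4, 0.0, -0.5]
finger_gap: 0.0856
gripper_force: 0.0
```

Emit:
arm_command(
  increments=[
    [[0,0,0,0,0,-0.1,1],[0,0,0,0,0,-0.25,1],[0,0,0,0,0,-0.4,1],[0,0,0,0,0,-0.55,1],[0,0,0,0,0,-0.6,1]],
  ],
)

```text
time: 8.25
ee_pos: [0.5921, -0.1731, 0.2515]
orientation: [[-0.977, 0.215, 0.012], [0.215, 0.977, -0.004], [-0.012, -0.002, -1.0]]
contact_force: [0.4, 0.3, 0.1]
finger_gap: 0.0856
gripper_force: 0.0
```

Emit:
arm_command(
  increments=[
    [[0,0,0,-0.06,0.15,0,1],[0,0,0,-0.06,0.3,0,1],[0,0,0,-0.06,0.45,0,1],[0,0,0,-0.06,0.45,0,1],[0,0,0,-0.06,0.45,0,1]],
  ],
)

```text
time: 8.75
ee_pos: [0.637, -0.0432, 0.2446]
orientation: [[-0.977, 0.212, 0.002], [0.212, 0.977, -0.001], [-0.002, -0.0, -1.0]]
contact_force: [0.4, -1.1, -0.6]
finger_gap: 0.0853
gripper_force: 0.0
```

```bash
python3 -c "
from h import *
go([.608,-.034,.26],85)
im=snap('scene','s4'); im2=snap('top','t4')
a=cv2.resize(im[130:230,290:410,::-1],None,fx=3.3,fy=3.3,interpolation=2);b=cv2.resize(im2[140:240,320:440,::-1],None,fx=3.3,fy=3.3,interpolation=2)
cv2.imwrite('pics/b4.png',np.hstack([a,b]))"
```

```text
pos [ 0.637  -0.0432  0.2446] yaw_y 77.7 tilt -1.0 j [-10.  21.  28.  97.  -0.   2.] gap 0.0853 F [ 0.4 -1.1 -0.6] t 8.75
 turn [-0.001  0.003 -0.161] shift [ 0.101  0.009 -0.051]
```

View pics/b4.png

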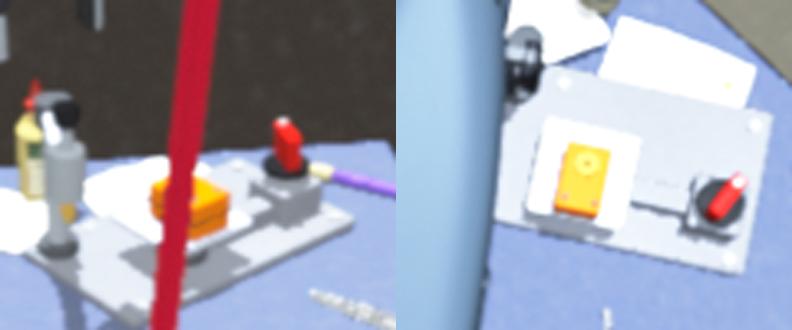

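In the top half the mould stands on the platform with its bush at (588,163), inside platform corners of about (545,117), (640,135), (622,230) and (527,214). I check the bush offset.

```bash
python3 -c "
from h import *
f=lambda p,z:onz('top',320+(p[0]-396+.5)/3.3-.5,140+(p[1]+.5)/3.3-.5,z)
print('bush',f((588,163),.0902)); print('plat',np.mean([f(p,.0522) for p in [(545,117),(640,135),(622,230),(527,214)]],0))
im=cv2.imread('pics/t4.png'); hsv=cv2.cvtColor(im,cv2.COLOR_BGR2HSV); m=cv2.inRange(hsv,(8,130,120),(32,255,255)); z=m*0; z[175:215,360:395]=m[175:215,360:395]
c=max(cv2.findContours(z,0,2)[0],key=cv2.contourArea); r=cv2.minAreaRect(c); print(r,onz('top',*r[0],.0882))
P=f((425,118),.215);print(P)
k=[f(p,.098) for p in [(712,218),(742,178)]];print(k,np.degrees(np.arctan2(*(k[1]-k[0])[1::-1])))
"
```

```text
bush [ 0.60007225 -0.17453889  0.0902    ]
plat [ 0.59788143 -0.17442196  0.0522    ]
((375.9117736816406, 194.14707946777344), (12.907363891601562, 20.499929428100586), 12.528807640075684) [ 0.58478692 -0.16865487  0.0882    ]
[ 0.61176261 -0.0258769   0.215     ]
[array([ 0.5477552, -0.2851282,  0.098    ]), array([ 0.58465878, -0.31388116,  0.098     ])] -37.92349421281009
```

Emit:
arm_command(
  increments=[
    [[0,0,-0.16,0.1,0.01,0,1],[0,0,-0.16,0.1,0.01,0,1],[0,0,-0.16,0.1,0.01,0,1]],
  ],
)

```text
time: 9.15
ee_pos: [0.6076, -0.0363, 0.2448]
orientation: [[-0.996, 0.094, 0.002], [0.094, 0.996, -0.001], [-0.003, -0.0, -1.0]]
contact_force: [0.3, 0.2, 0.3]
finger_gap: 0.0851
gripper_force: 0.0
```

```bash
python3 -c "
from h import *
go([.608,-.034,.181],85)"
```

```text
pos [ 0.6076 -0.0363  0.2448] yaw_y 84.6 tilt -1.0 j [-10.  16.  22.  96.  -0.  -4.] gap 0.0851 F [0.3 0.2 0.3] t 9.15
 turn [-0.     0.003 -0.008] shift [0.    0.008 0.213]
```

Emit:
arm_command(
  increments=[
    [[0,0,0,0,0.008,0.08,1],[0,0,0,0,0.008,0.15,1],[0,0,0,0,0.008,0.19,1],[0,0,0,0,0.008,0.213,1],[0,0,0,0,0.008,0.213,1]],
  ],
)

```text
time: 9.65
ee_pos: [0.6084, -0.033, 0.1802]
orientation: [[-0.996, 0.092, 0.001], [0.092, 0.996, -0.0], [-0.001, -0.0, -1.0]]
contact_force: [0.3, -0.2, 0.6]
finger_gap: 0.0849
gripper_force: 0.0
```

Emit:
arm_command(
  increments=[
    [[0,0,0,0,0,0,0],[0,0,0,0,0,0,0],[0,0,0,0,0,0,0],[0,0,0,0,0,0,0],[0,0,0,0,0,0,0]],
  ],
  grip_force=20,
)

```text
time: 10.15
ee_pos: [0.6095, -0.0336, 0.1819]
orientation: [[-0.996, 0.091, 0.005], [0.091, 0.996, -0.003], [-0.005, -0.002, -1.0]]
contact_force: [1.3, -2.7, 1.3]
finger_gap: 0.0223
gripper_force: 19.6
```

Emit:
arm_command(
  increments=[
    [[0,0,0,0,0,0,0],[0,0,0,0,0,0,0],[0,0,0,0,0,0,0],[0,0,0,0,0,0,0]],
  ],
)

```text
time: 10.55
ee_pos: [0.6095, -0.0335, 0.1818]
orientation: [[-0.996, 0.091, 0.005], [0.091, 0.996, -0.002], [-0.005, -0.002, -1.0]]
contact_force: [3.3, -4.8, 3.5]
finger_gap: 0.0224
gripper_force: 19.7
```

```bash
python3 -c "
from h import *
go([.582,-.104,.181],85)
s=env.observe();R=np.array(s['orientation']);p=np.array(s['ee_pos'])
C=np.array([.6944,-.114]);d=p[:2]-C; r=np.linalg.norm(d); a0=np.degrees(np.arctan2(d[1],d[0])); ah=np.degrees(np.arctan2(-.1744+.114,.5985-.6944)) %360
print(r,a0,ah)
for a in np.append(np.arange(a0+5,ah,10),ah):
    q=C+.113*np.array([np.cos(np.radians(a)),np.sin(np.radians(a))]); D=np.array([*(q-p[:2]),0]); print(a.round(1),q.round(4),(R.T@D/.3).round(3))
"
```

```text
pos [ 0.6095 -0.0335  0.1818] yaw_y 84.8 tilt -1.0 j [-9. 15. 14. 88. -0. -4.] gap 0.0224 F [ 3.3 -4.8  3.5] t 10.55
 turn [-0.002  0.007 -0.005] shift [ 0.07  -0.242  0.003]
0.11697860972519361 136.5441540668514 212.20365625145615
141.5 [ 0.6059 -0.0437] [ 0.009 -0.035  0.   ]
151.5 [ 0.5951 -0.0602] [ 0.04  -0.093 -0.   ]
161.5 [ 0.5872 -0.0782] [ 0.06  -0.155 -0.   ]
171.5 [ 0.5826 -0.0974] [ 0.07 -0.22  0.  ]
181.5 [ 0.5814 -0.117 ] [ 0.068 -0.286  0.   ]
191.5 [ 0.5837 -0.1366] [ 0.054 -0.35   0.   ]
201.5 [ 0.5893 -0.1555] [ 0.03  -0.411  0.001]
211.5 [ 0.5981 -0.1731] [-0.005 -0.467  0.001]
212.2 [ 0.5988 -0.1742] [-0.007 -0.47   0.001]
```

Emit:
arm_command(
  increments=[
    [[0,0,0,0.009,-0.035,0,0],[0,0,0,0.04,-0.093,0,0],[0,0,0,0.06,-0.155,0,0],[0,0,0,0.07,-0.22,0,0],[0,0,0,0.068,-0.286,0,0]],
  ],
)

```text
time: 11.05
ee_pos: [0.5779, -0.1129, 0.1809]
orientation: [[-0.996, 0.087, -0.002], [0.087, 0.996, 0.007], [0.002, 0.007, -1.0]]
contact_force: [-2.6, 4.1, 3.7]
finger_gap: 0.0224
gripper_force: 21.3
```

Emit:
arm_command(
  increments=[
    [[0,0,0,-0.014,-0.064,0,0],[0,0,0,-0.038,-0.125,0,0],[0,0,0,-0.05,-0.15,0,0],[0,0,0,-0.06,-0.17,0,0],[0,0,0,-0.06,-0.17,0,0]],
  ],
)

```text
time: 11.55
ee_pos: [0.5935, -0.1686, 0.1805]
orientation: [[-0.996, 0.091, 0.001], [0.091, 0.996, 0.0], [-0.001, 0.0, -1.0]]
contact_force: [-1.1, 0.9, 3.3]
finger_gap: 0.022
gripper_force: 20.9
```

```bash
python3 -c "
from h import *
go([.5985,-.1744,.181],85)"
```

```text
pos [ 0.5935 -0.1686  0.1805] yaw_y 84.8 tilt -1.0 j [-22.  16.  15.  89.   0. -17.] gap 0.022 F [-1.1  0.9  3.3] t 11.55
 turn [ 0.     0.002 -0.005] shift [-0.018 -0.018 -0.002]
```

Emit:
arm_command(
  increments=[
    [[0,0,0,-0.008,-0.01,0,0],[0,0,0,-0.016,-0.02,0,0],[0,0,0,-0.018,-0.025,0,0],[0,0,0,-0.018,-0.025,0,0],[0,0,0,-0.018,-0.025,0,0]],
  ],
)

```text
time: 12.05
ee_pos: [0.5983, -0.1758, 0.1805]
orientation: [[-0.996, 0.09, 0.002], [0.09, 0.996, 0.001], [-0.002, 0.001, -1.0]]
contact_force: [-0.9, 3.9, 1.0]
finger_gap: 0.0222
gripper_force: 20.8
```

Emit:
arm_command(
  increments=[
    [[0,0,0,-0.004,-0.007,0,0],[0,0,0,-0.006,-0.012,0,0],[0,0,0,-0.006,-0.012,0,0],[0,0,0,-0.006,-0.012,0,0]],
  ],
)

```text
time: 12.45
ee_pos: [0.5983, -0.1758, 0.1804]
orientation: [[-0.996, 0.088, -0.001], [0.088, 0.996, 0.008], [0.002, 0.008, -1.0]]
contact_force: [-4.4, 11.9, 3.5]
finger_gap: 0.0222
gripper_force: 21.4
```

The arm is against its stop: 12 N with no further movement. I release it, rise and go to the knob.

Emit:
arm_command(
  increments=[
    [[0,0,0,0.004,0.012,0,0],[0,0,0,0.004,0.012,0,0.5],[0,0,0,0.004,0.012,0,1],[0,0,0,0.004,0.012,0,1],[0,0,0,0.004,0.012,0,1]],
  ],
)

```text
time: 12.95
ee_pos: [0.5992, -0.1774, 0.1809]
orientation: [[-0.996, 0.092, 0.003], [0.092, 0.996, -0.001], [-0.003, -0.001, -1.0]]
contact_force: [-0.5, -0.8, 0.1]
finger_gap: 0.079
gripper_force: 0.0
```

Emit:
arm_command(
  increments=[
    [[0,0,0,0,0,-0.05,1],[0,0,0,0,0,-0.15,1],[0,0,0,0,0,-0.27,1],[0,0,0,0,0,-0.27,1]],
  ],
)

```text
time: 13.35
ee_pos: [0.601, -0.178, 0.2686]
orientation: [[-0.996, 0.091, 0.013], [0.091, 0.996, -0.005], [-0.013, -0.004, -1.0]]
contact_force: [0.6, 0.5, 1.3]
finger_gap: 0.0857
gripper_force: 0.0
```

Emit:
arm_command(
  increments=[
    [[0,0,-0.95,0.06,-0.43,0,1],[0,0,-0.95,0.06,-0.43,0,1],[0,0,-0.95,0.06,-0.43,0,1],[0,0,-0.95,0.06,-0.43,0,1],[0,0,-0.95,0.06,-0.43,0,1]],
  ],
)

```text
time: 13.85
ee_pos: [0.5685, -0.3055, 0.2609]
orientation: [[-0.795, -0.607, 0.002], [-0.607, 0.795, -0.0], [-0.001, -0.001, -1.0]]
contact_force: [-0.6, 0.9, 0.0]
finger_gap: 0.0855
gripper_force: 0.0
```

Emit:
arm_command(
  increments=[
    [[0,0,-0.95,0,0,0,1],[0,0,-0.95,0,0,0,1],[0,0,-0.95,0,0,0,1],[0,0,-0.95,0,0,0,1],[0,0,-0.95,0,0,0,1]],
  ],
)

```text
time: 14.35
ee_pos: [0.5691, -0.3039, 0.2613]
orientation: [[-0.169, -0.986, 0.002], [-0.986, 0.169, -0.001], [0.0, -0.002, -1.0]]
contact_force: [0.4, -0.1, -0.4]
finger_gap: 0.085
gripper_force: 0.0
```

Emit:
arm_command(
  increments=[
    [[0,0,-0.95,0,0,0,1],[0,0,-0.95,0,0,0,1],[0,0,-0.95,0,0,0,1],[0,0,-0.95,0,0,0,1],[0,0,-0.95,0,0,0,1]],
  ],
)

```text
time: 14.85
ee_pos: [0.5692, -0.3039, 0.2613]
orientation: [[0.545, -0.839, 0.002], [-0.839, -0.545, -0.001], [0.002, -0.001, -1.0]]
contact_force: [-0.1, 1.0, 0.7]
finger_gap: 0.0855
gripper_force: 0.0
```

```bash
python3 -c "
from h import *
go([.5695,-.302,.15],232)"
```

```text
pos [ 0.5692 -0.3039  0.2613] yaw_y -147.0 tilt -1.0 j [ -34.   22.   32.  100.    0. -157.] gap 0.0855 F [-0.1  1.   0.7] t 14.85
 turn [-0.002 -0.002 -0.422] shift [-0.005 -0.004  0.371]
```

Emit:
arm_command(
  increments=[
    [[0,0,-0.355,-0.005,-0.004,0.15,1],[0,0,-0.355,-0.005,-0.004,0.3,1],[0,0,-0.355,-0.005,-0.004,0.4,1],[0,0,-0.355,-0.005,-0.004,0.42,1],[0,0,-0.355,-0.005,-0.004,0.42,1]],
  ],
)

```text
time: 15.35
ee_pos: [0.5687, -0.3012, 0.1343]
orientation: [[0.75, -0.661, -0.0], [-0.661, -0.75, 0.001], [-0.001, -0.001, -1.0]]
contact_force: [-0.1, -0.1, 0.9]
finger_gap: 0.0856
gripper_force: 0.0
```

```bash
python3 -c "
from h import *
go([.5695,-.302,.071],229)
im=snap('scene','s5'); im2=snap('top','t5')
a=cv2.resize(im[130:230,310:430,::-1],None,fx=3.3,fy=3.3,interpolation=2);b=cv2.resize(im2[140:240,350:470,::-1],None,fx=3.3,fy=3.3,interpolation=2)
cv2.imwrite('pics/b5.png',np.hstack([a,b]))"
```

```text
pos [ 0.5687 -0.3012  0.1343] yaw_y -131.4 tilt -1.0 j [ -34.   21.   15.   85.    0. -173.] gap 0.0856 F [-0.1 -0.1  0.9] t 15.35
 turn [-0.001  0.001 -0.008] shift [0.004 0.    0.211]
```

View pics/b5.png

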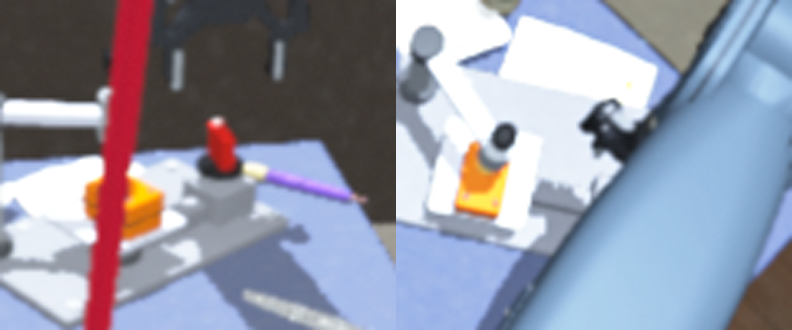

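The nozzle head, at (492,148) in the top half, stands over the bush end of the mould. In the scene half the fingers at (177,85) and (278,75) straddle the knob at (222,145). I descend and pinch.

Emit:
arm_command(
  increments=[
    [[0,0,0,0.003,0,0.08,1],[0,0,0,0.003,0,0.15,1],[0,0,0,0.003,0,0.19,1],[0,0,0,0.003,0,0.205,1],[0,0,0,0.003,0,0.205,1]],
  ],
)

```text
time: 15.95
ee_pos: [0.5709, -0.3025, 0.0751]
orientation: [[0.751, -0.661, 0.003], [-0.661, -0.751, -0.001], [0.003, -0.001, -1.0]]
contact_force: [0.5, 0.9, -0.4]
finger_gap: 0.0854
gripper_force: 0.0
```

Emit:
arm_command(
  increments=[
    [[0,0,0,0,0,0,0],[0,0,0,0,0,0,0],[0,0,0,0,0,0,0],[0,0,0,0,0,0,0],[0,0,0,0,0,0,0]],
  ],
  grip_force=30,
)

```text
time: 16.45
ee_pos: [0.5703, -0.3026, 0.0748]
orientation: [[0.751, -0.661, 0.002], [-0.661, -0.751, -0.002], [0.002, -0.0, -1.0]]
contact_force: [-1.8, -0.5, 3.6]
finger_gap: 0.0134
gripper_force: 30.1
```

Emit:
arm_command(
  increments=[
    [[0,0,0,0,0,0,0],[0,0,0,0,0,0,0],[0,0,0,0,0,0,0],[0,0,0,0,0,0,0]],
  ],
)

```text
time: 16.85
ee_pos: [0.5704, -0.3026, 0.0748]
orientation: [[0.751, -0.661, 0.002], [-0.661, -0.751, -0.001], [0.003, -0.001, -1.0]]
contact_force: [-1.5, -2.4, 3.4]
finger_gap: 0.0138
gripper_force: 29.8
```

```bash
python3 -c "
from h import *
go([.5695,-.302,.071],229)"
```

```text
pos [ 0.5704 -0.3026  0.0748] yaw_y -131.3 tilt -1.0 j [ -34.   22.   10.   78.    0. -173.] gap 0.0138 F [-1.5 -2.4  3.4] t 16.85
 turn [-0.001 -0.003 -0.008] shift [-0.004  0.     0.013]
```

Emit:
arm_command(
  increments=[
    [[0,0,0.95,0,0,0,0],[0,0,0.95,0,0,0,0],[0,0,0.95,0,0,0,0],[0,0,0.95,0,0,0,0],[0,0,0.95,0,0,0,0]],
  ],
)

```text
time: 17.35
ee_pos: [0.5703, -0.3027, 0.0748]
orientation: [[0.097, -0.995, 0.002], [-0.995, -0.097, -0.001], [0.002, -0.002, -1.0]]
contact_force: [-1.7, -1.9, 2.9]
finger_gap: 0.0134
gripper_force: 30.0
```

Emit:
arm_command(
  increments=[
    [[0,0,0.95,0,0,0,0],[0,0,0.95,0,0,0,0],[0,0,0.95,0,0,0,0],[0,0,0.95,0,0,0,0],[0,0,0.95,0,0,0,0]],
  ],
)

```text
time: 17.85
ee_pos: [0.5701, -0.3027, 0.0748]
orientation: [[-0.605, -0.796, 0.002], [-0.796, 0.605, -0.001], [0.0, -0.002, -1.0]]
contact_force: [-3.3, -1.4, 3.9]
finger_gap: 0.0134
gripper_force: 30.0
```

Emit:
arm_command(
  increments=[
    [[0,0,0.95,0,0,0,0],[0,0,0.95,0,0,0,0],[0,0,0.95,0,0,0,0],[0,0,0.95,0,0,0,0],[0,0,0.95,0,0,0,0]],
  ],
)

```text
time: 18.35
ee_pos: [0.5701, -0.3026, 0.0748]
orientation: [[-0.985, -0.175, 0.002], [-0.175, 0.985, -0.001], [-0.001, -0.002, -1.0]]
contact_force: [-2.2, -1.3, 2.9]
finger_gap: 0.0131
gripper_force: 30.0
```

```bash
python3 -c "
from h import *
go([.5704,-.3026,.0748],29)
print(env.observe()['torque'])
im=snap('scene','s6')
cv2.imwrite('pics/s6c.png',cv2.resize(im[130:230,300:400,::-1],None,fx=5,fy=5,interpolation=2))"
```

```text
pos [ 0.5701 -0.3026  0.0748] yaw_y 100.1 tilt -1.0 j [-34.  22.  10.  78.  -0. -44.] gap 0.0131 F [-2.2 -1.3  2.9] t 18.35
 turn [-1.000e-03  3.000e-03  1.579e+00] shift [-0.001 -0.     0.   ]
[-0.28328786  0.59688269  0.15605704]
```

View pics/s6c.png

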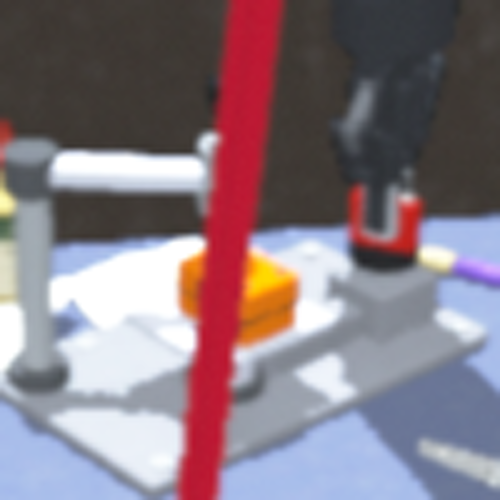

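The platform has risen as expected: the mould's left corner went from image row 186 to 182.4 for about 11 mm. I finish the turn.

Emit:
arm_command(
  increments=[
    [[0,0,0.95,0,0,0,0],[0,0,0.95,0,0,0,0],[0,0,0.95,0,0,0,0],[0,0,0.95,0,0,0,0],[0,0,0.95,0,0,0,0]],
  ],
)

```text
time: 18.9
ee_pos: [0.5701, -0.3025, 0.0748]
orientation: [[-0.843, 0.538, 0.002], [0.538, 0.843, -0.001], [-0.002, 0.0, -1.0]]
contact_force: [-2.8, -0.4, 4.1]
finger_gap: 0.0135
gripper_force: 29.6
```

Emit:
arm_command(
  increments=[
    [[0,0,0.15,0,0,0,0],[0,0,0.3,0,0,0,0],[0,0,0.45,0,0,0,0],[0,0,0.6,0,0,0,0],[0,0,0.62,0,0,0,0]],
  ],
)

```text
time: 19.4
ee_pos: [0.5702, -0.3024, 0.0748]
orientation: [[-0.497, 0.868, 0.002], [0.868, 0.497, -0.001], [-0.002, 0.001, -1.0]]
contact_force: [-1.4, -0.8, 4.3]
finger_gap: 0.0136
gripper_force: 29.7
```

```bash
python3 -c "
from h import *
go([.5704,-.3026,.0748],29)
for c in ('s6','s5'):
    pass
snap('scene','s7')
for n in ('s4','s5','s6','s7'):
    im=cv2.imread(f'pics/{n}.png'); hsv=cv2.cvtColor(im,cv2.COLOR_BGR2HSV); m=cv2.inRange(hsv,(8,150,100),(28,255,255)); z=m*0; z[160:210,325:365]=m[160:210,325:365]
    ys,xs=np.nonzero(z); w=xs>345; print(n,len(ys),xs.min(),xs.max(),ys.min(),ys.max(),ys[w].mean().round(2),xs[w].mean().round(2))"
```

```text
pos [ 0.5702 -0.3024  0.0748] yaw_y 29.8 tilt -1.0 j [-34.  22.  10.  78.   0.  26.] gap 0.0136 F [-1.4 -0.8  4.3] t 19.4
 turn [0.002 0.002 0.018] shift [-0.001  0.     0.   ]
s4 190 336 358 184 201 192.83 352.13
s5 183 336 358 184 201 193.06 352.27
s6 186 336 358 181 198 189.59 352.5
s7 185 336 358 178 196 187.74 352.65
```

Emit:
arm_command(
  increments=[
    [[0,0,0,0,0,0,0.5],[0,0,0,0,0,0,1],[0,0,0,0,0,0,1],[0,0,0,0,0,0,1],[0,0,0,0,0,0,1]],
  ],
)

```text
time: 19.95
ee_pos: [0.5705, -0.3019, 0.0741]
orientation: [[-0.497, 0.868, 0.002], [0.868, 0.497, 0.0], [-0.001, 0.002, -1.0]]
contact_force: [0.1, 0.6, 0.3]
finger_gap: 0.0839
gripper_force: 0.0
```

Emit:
arm_command(
  increments=[
    [[0,0,0,0,0,-0.1,1],[0,0,0,0,0,-0.25,1],[0,0,0,0,0,-0.4,1],[0,0,0,0,0,-0.55,1],[0,0,0,0,0,-0.65,1]],
  ],
)

```text
time: 20.45
ee_pos: [0.5707, -0.3024, 0.2739]
orientation: [[-0.497, 0.868, 0.007], [0.868, 0.497, -0.003], [-0.006, 0.004, -1.0]]
contact_force: [1.2, -0.1, -0.2]
finger_gap: 0.0854
gripper_force: 0.0
```

```bash
python3 -c "
from h import *
go([.42,-.40,.27],29)"
```

```text
pos [ 0.5707 -0.3024  0.2739] yaw_y 29.8 tilt -1.0 j [-34.  23.  34. 101.   0.  26.] gap 0.0854 F [ 1.2 -0.1 -0.2] t 20.45
 turn [0.006 0.008 0.017] shift [-0.033 -0.598  0.01 ]
```

Emit:
arm_command(
  increments=[
    [[0,0,0,-0.03,-0.6,0,1],[0,0,0,-0.03,-0.6,0,1],[0,0,0,-0.03,-0.6,0,1],[0,0,0,-0.03,-0.6,0,1],[0,0,0,-0.03,-0.6,0,1]],
  ],
)

```text
time: 20.95
ee_pos: [0.4151, -0.4015, 0.2695]
orientation: [[-0.492, 0.871, 0.002], [0.871, 0.492, -0.001], [-0.002, 0.001, -1.0]]
contact_force: [0.5, 0.1, -0.3]
finger_gap: 0.0853
gripper_force: 0.0
```

```bash
python3 -c "
from h import *
im=snap('scene','s8'); im2=snap('top','t8')
a=cv2.resize(im[130:230,290:410,::-1],None,fx=3.3,fy=3.3,interpolation=2);b=cv2.resize(im2[140:240,340:460,::-1],None,fx=3.3,fy=3.3,interpolation=2)
cv2.imwrite('pics/b8.png',np.hstack([a,b]))"
```

```text
(no output)
```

View pics/b8.png

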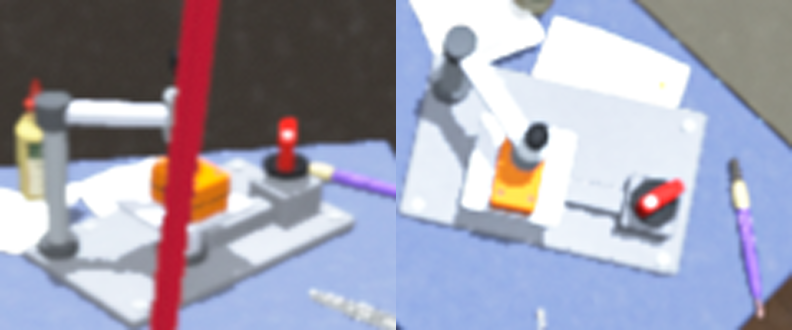

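The final picture shows the nozzle head, at (530,150) in the top half, over the bush end of the level mould. The knob bar's white dot has gone round to (650,202), consistent with about 200° of turn. Handing in.

```bash
python3 -c "
from h import *
print(env.hand_in())"
```

```text
the job is handed in; nothing more can be done
None
```

I handed the job in at about 21 s with the mould on the platform, the nozzle arm home and the lift raised to push the nozzle up an estimated 1.8 mm (worked out from lift height, not seen directly); no verdict was returned.

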